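# Fit a fresh knife to the bench tube cutter

### The arm

A 6-joint arm with a two-finger parallel gripper is mounted at the origin on the work surface. World frame = base frame: x ahead of the robot, y to its left, z up, the work surface at z = 0. Lengths are in m, angles in rad, forces in N, time in s.
With the tool pointing down it reaches from about 0.25 to 0.725 m from the base axis. Payload 4 kg.
Tool frame: the origin (TCP) lies on the centre line of the jaws, within the pads' length; the fingertips stand 11 mm ahead of it and the grasp point (between the pads) lies 8 mm behind it (bot.nose_length is the distance from the TCP to the fingertips, in m); z points along the fingers, y is the direction in which the jaws open and shut (so a half turn about z gives the same grasp; the last joint's range is limited). The gripper opens to 85 mm and grips with 20 to 120 N. Pads are 22 mm wide; open, the fingers measure 114 mm over their backs; the gripper's body (76 mm by 85 mm) begins 54 mm behind the grasp point. The pads swing forward as they close: fully open they stand 13 mm farther back than shut.
Start: joints at [1.284, 0.241, 0.005, 1.335, 0, 1.571], TCP at [0.141, 0.48, 0.242] pointing down, gripper open.
Joint ranges: [-2.72, 2.72], [-1.05, 1.87], [-1.09, 1.28], [-1.99, 2.15], [-1.42, 1.44], [-3.14, 3.14]. Speed limits (rad/s): [2.79, 2.79, 3.14, 3.14, 3.14, 3.14].

### API

Orientations are given as a unit quaternion [x, y, z, w].
In Python, from workcell import bot gives the robot as it stands.
- The arm moves only by the tool play_rows, never from a script. Its argument "plan" is one flat list of numbers, 6 for each row, row after row: the shift along the tool's x, y, z in mm, then the turn, a rotation vector about the tool's x, y, z in rad. A call has 1 to 20 rows; each row shifts and turns the commanded pose from where the row before left it, along the tool's axes as they then stand; what a row does not reach is not made up. A row lasts 1/8 s, in which the tool goes at most 62.5 mm and 10.7 degrees, less where a joint would pass 70% of its speed; a pose out of reach is approached as far as the arm can. A call with a gripper value outside its range is refused whole. "hand" is the opening in per cent of the stroke, from 0 (shut) to 100 (fully open), set as the call begins (left out, the last holds). The fingers move at their own pace and stop on an object; the grip force is fixed at half the most. Time passes only in rows, so rows that do not move let the fingers close. It gives the time, the measured TCP pose, the force and the opening at its end, in the units of the state.
- bot.get_obs(): the state, without advancing time (a new reading comes with each control period).
- bot.camera(name): name is "scene" or "top" or "wrist"; returns a dict with "frame" (400x640x3 uint8, blue, green, red), "range_z" (400x640 float32, m along the optical axis (not along the pixel's ray), 0 where there is no reading), "K" (3x3 intrinsics, pixels), "cam_to_world" (4x4, takes a point from camera to world coordinates). Camera axes: x right, y down, z forward; pixel columns grow to the right and rows downward; lengths in m; the calibration is good to about 2 mm. A picture is of the moment at which its call begins.
- bot.job_done(): hands the job in, once; it reports no verdict.
Trained networks look in the newest picture that a camera, given by its name, has taken for a name from the list of things; names that differ only in an ending like _2 or _b are one class to them, and where a whole thing is asked for, a point or a joint stands for the part that bears it (a point fixed in the world has none). Each returns a list of dicts, best first, with "p" (0 to 1); they miss things now and then, are a little off and sometimes report something else, mostly with a low value. They report only what shows in the picture. A call takes as long as a camera call. They do not tell look-alikes from the thing itself.
- bot.outline_of(query, camera): "mask" (400x640 bool, what is visible of it) and "point" ([row, column] in pixels, amid what is visible of it).
The state is a dict: "clock": time; "joint_pos": joint angles; "joint_vel": joint speeds; "tau": joint torques, N m; "eef_pos": TCP position; "tool_rot": TCP orientation; "ft_force": force on the tool from outside, world axes, zero at the start; "ft_torque": the same for the moment, N m; "grip_width": finger opening in m.
Only numpy, scipy, OpenCV 4.12 (cv2) and the standard library are available. Lean on these libraries where they do the work, as an engineer would, in place of code of your own. Each camera call takes 0.05 s, during which the arm holds its last target.

### The job

Fit the fresh bright steel knife to the blue tube cutter: lay it down flat in the knife seat, without dropping it, cutting edge towards the white anvil and notch fully down over the brass locating pin, wherever along its slot the pin has been clamped, and let go of it. Then wet the new knife: press the red nozzle cap of the lubricant bottle fully down and let it spring back up. Leave the worn brown knife and everything else on the bench where it is.

Things in the scene. Friction and masses are not known exactly. Their poses are not given: they have to be found in the camera images.
- knife: The fresh knife, loose: flat bright steel plate, 160 mm long (x), 50 mm wide (y), 5 mm thick, about 0.28 kg, lying flat, right side up, on a wooden rest 105 mm long, 30 mm wide, 22 mm high, so its long edges overhang 10 mm and can be gripped across the 50 mm. It may be on either rest. Origin: centre of the underside. +x points to the cutting edge (last 20 mm bevelled down to 2 mm), +z up.
- knife_notch (a point): Underside of the knife's one notch, where the pin's axis comes: at knife x = -45 mm, y = 14 mm. The notch is cut into the knife's +y long edge: 14 mm wide in x, 19 mm deep in y, open at the edge and right through the thickness. The pin has 2 mm of play each way along the knife's x.
- cutter: Blue bench tube cutter, bed 270 x 470 mm, fixed; place and yaw vary. Origin: on the bench straight below the middle of the knife seat; +z up, +y to the air cylinder, -y to the white anvil, +x to the side with the bottle. The knife belongs in the seat with its +x along the cutter's -y, so its notched +y edge is towards the cutter's +x. The red swing clamp closes by itself at the next stroke; leave it.
- seat (a point): Middle of the knife seat's top, axes as the cutter's, 50 mm above the bench: a dark steel strip, x -21 to 21 mm, y -70 to 88 mm. The knife lies on it centred on x = 0. Two pairs of cheeks, 5 mm higher than the strip, guide its long edges with 2.5 mm play a side, at y -62 to -45 and 62 to 85 mm. Between them the sides are free for fingers to 18 mm below the strip's top, but for the pin's knob.
- pin_slot (a point): Middle of the 40 mm slot (along the cutter's y) that the pin stands in, on the strip's top: x = 14, y = 45 mm from the seat's middle. The brass pin, 10 mm across, chamfered, 8 mm high, is clamped up to 12 mm either way along y from here; where is not reported: look or feel. A knife not over it rides up on it. Its black knob, 16 mm across, sticks out at x 40 to 50 mm, 3 to 19 mm below the strip's top.
- nozzle (a joint): The red nozzle cap's travel in m: 0 when up, 0.010 fully down. Sprung: 2.4 N to start, 6.4 N fully down; it comes back up by itself.
- nozzle_top (a point): Centre of the top face of the red nozzle cap (30 mm across, 20 mm high, with a thin spout towards the knife seat) on the yellow lubricant bottle (64 mm across), which is fixed in a bracket on the cutter's bed; about 185 mm above the bench. It goes straight down when pressed.
- worn_knife: The worn knife, loose: brown, 138 mm long, otherwise as the fresh one, on the other wooden rest. Leave it there. Origin: underside, 80 mm from its back end; 5 mm thick.
- driver: A screwdriver lying on the bench; leave it. Origin at its underside.
- label_roll: A white roll of plain labels, 84 mm across, 55 mm high; leave it. Origin: centre of its underside.
- wipes: A green can of wipes, 84 mm across, 150 mm high; leave it. Origin: centre of its underside.
- sleeve: A grey standing tube offcut, 40 mm across, 70 mm high; leave it. Origin: centre of its underside.
- sleeve2: A blue standing tube offcut, 32 mm across, 50 mm high; leave it. Origin: centre of its underside.
- fitting: A brass fitting, 32 mm across, 40 mm high; leave it. Origin: centre of its underside.
- gauge: A flat aluminium gauge strip, 160 by 28 by 6 mm, lying on the bench; leave it. Origin: centre of its underside.
There are look-alikes about, which are no part of the job. Of the things shaped like the knife, the steel one is meant.

How it is judged:
On the way, in this order (a step that is already met when the one before it is completed fails the run):
1. the fresh knife lies flat and fully home in the seat, notch over the pin, and is let go (z of knife in the frame of cutter between 0.048 and 0.0518 m and x of knife in the frame of cutter between -0.0045 and 0.0045 m and y of knife in the frame of cutter between -0.016 and 0.016 m and angle between the x axis of knife and the y axis of cutter, either way round below 0.08 rad and angle between knife's own z axis and vertical below 0.03 rad and linear speed of knife below 0.01 m/s and contact force between the fingers and knife below 0.1 N), for 0.2 s.
2. then the nozzle cap is pressed fully down (8 of its 10 mm or more) (value of joint nozzle above 0.008 m), for 0.05 s.
At the end, for the whole second after the job is handed in: The fresh knife rests, released, flat in the seat with its notch over the pin (underside within 2 mm of the strip, tilt under 0.03 rad, within 4.5 mm of the centre line, origin within 16 mm of the seat's middle along y, yaw within 0.08 rad); the nozzle cap is back up (under 2 mm down) (all of step 1 and value of joint nozzle below 0.002 m); the robot touches nothing.
It fails at once if the fresh knife is dropped (falls loose faster than 0.5 m/s) (linear speed of knife above 0.5 m/s and contact force between the fingers and knife below 0.5 N).
It fails at once if the worn knife or another thing on the bench is shifted by more than 30 mm (distance of any of worn_knife, driver, label_roll, wipes, sleeve, sleeve2, fitting, gauge from where it was at the start of the episode above 0.03 m).
It also fails if it takes over 61 s, if anything falls off the work surface, if the arm or the gripper's body presses on something with over 40 N, if the wrist force passes 120 N, or if a joint passes its speed limit or range.

## Working session

There is one attempt and no reset: what is moved stays moved. The work goes in short steps, Python scripts to look and compute and a tool call to move; the robot and the scene stay as the last step left them, time stands still between calls to the robot, and variables do not carry over. Pictures are saved under pics/ and viewed, and the job is handed in when it is done.

Besides the shell and the picture viewer there is one more tool, called after ">>>" by a JSON object that holds its "op" and its "data". play_rows: Moves the arm, as the interface text tells. Its arguments: {"type":"object","properties":{"plan":{"type":"array","items":{"type":"number"}},"hand":{"type":"number"}},"required":["plan"]}

```bash
ls; mkdir -p pics; cat > h.py <<'E'
import numpy as np, cv2, pickle
from workcell import bot
def snap(n,tag):
    c=bot.camera(n); cv2.imwrite(f'pics/{tag}.png',c['frame']); pickle.dump(c,open(f'pics/{tag}.pkl','wb')); return c
def px2w(c,r,col,z=None):
    K=c['K'];T=c['cam_to_world']
    d=np.array([(col-K[0,2])/K[0,0],(r-K[1,2])/K[1,1],1.])
    if z is None: p=d*c['range_z'][int(round(r)),int(round(col))]; return T[:3,:3]@p+T[:3,3]
    w=T[:3,:3]@d; return T[:3,3]+w*(z-T[2,3])/w[2]
def cloud(c):
    K=c['K'];T=c['cam_to_world'];Z=c['range_z'];v,u=np.mgrid[:400,:640]
    P=np.stack([(u-K[0,2])/K[0,0]*Z,(v-K[1,2])/K[1,1]*Z,Z],-1)
    return P@T[:3,:3].T+T[:3,3]
E
python3 - <<'E'
from h import *
for n in ['scene','top','wrist']:
    c=snap(n,n+'0'); print(n,c['cam_to_world'].round(3).tolist(),c['K'].round(1).tolist())
o=bot.get_obs(); print(o)
for q in ['knife','worn_knife','cutter','nozzle','driver','gauge']:
  for n in ['top','scene','wrist']:
    for d in bot.outline_of(q,n)[:3]: print(q,n,round(d['p'],2),d['point'],d['mask'].sum())
E
```

```text
pics
scene [[-0.148, 0.609, -0.779, 1.32], [0.989, 0.077, -0.128, 0.059], [-0.018, -0.789, -0.614, 0.776], [0.0, 0.0, 0.0, 1.0]] [[422.9, 0.0, 327.5], [0.0, 422.9, 198.3], [0.0, 0.0, 1.0]]
top [[-0.019, -0.992, 0.121, 0.28], [-1.0, 0.017, -0.014, -0.072], [0.012, -0.121, -0.993, 1.558], [0.0, 0.0, 0.0, 1.0]] [[505.1, 0.0, 317.8], [0.0, 505.1, 196.1], [0.0, 0.0, 1.0]]
wrist [[0.282, 0.921, 0.27, 0.073], [0.959, -0.27, -0.082, 0.5], [-0.002, 0.282, -0.959, 0.374], [0.0, 0.0, 0.0, 1.0]] [[312.8, 0.0, 318.7], [0.0, 312.8, 196.5], [0.0, 0.0, 1.0]]
{'clock': 0.15, 'joint_pos': array([ 1.28397769e+00,  2.41281326e-01,  4.02236050e-03,  1.33519499e+00,
       -7.77948461e-06,  1.57077695e+00]), 'joint_vel': array([ 0.000327  , -0.00189184,  0.00324181,  0.00038577, -0.00135475,
       -0.00037155]), 'tau': array([ 1.04245555e-03, -3.72634649e+01,  2.52638590e+01,  1.23548275e-02,
        5.10286179e-05,  3.76715832e-06]), 'eef_pos': array([0.14132178, 0.47912777, 0.24159244]), 'tool_rot': array([ 1.42908617e-01,  9.89735541e-01, -8.20859540e-04, -1.14610641e-04]), 'ft_force': array([-0.21848
[... 225 characters left out ...]
] 779
knife scene 0.62 [240.5, 313.8] 775
knife scene 0.55 [186.2, 448.3] 558
knife wrist 0.78 [236.9, 180.9] 2662
worn_knife top 0.94 [186.6, 388.1] 737
worn_knife scene 0.77 [219.0, 243.2] 678
cutter top 0.6 [189.6, 178.5] 12905
cutter scene 0.91 [248.7, 502.0] 14435
cutter wrist 0.56 [338.5, 379.2] 3192
nozzle top 0.53 [139.7, 214.7] 99
nozzle scene 0.48 [222.1, 446.4] 175
nozzle scene 0.23 [251.6, 501.1] 14822
driver top 0.76 [230.5, 362.0] 298
driver scene 0.55 [198.1, 283.9] 250
gauge top 0.8 [249.0, 434.6] 520
gauge top 0.42 [118.7, 294.9] 668
gauge top 0.31 [190.2, 181.4] 12776
gauge scene 0.75 [180.4, 219.1] 312
gauge scene 0.42 [238.4, 312.0] 874
gauge scene 0.38 [196.0, 285.6] 242
```

View pics/top0.png

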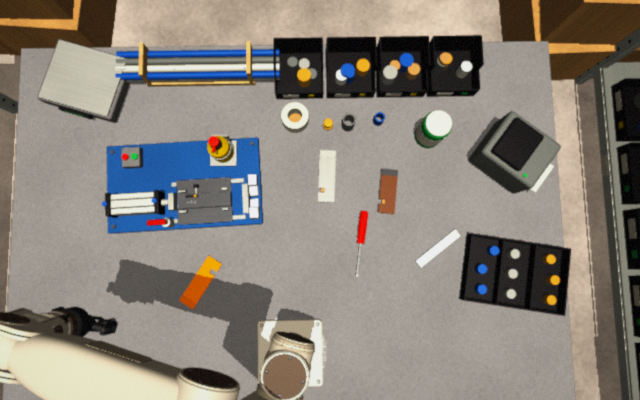

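View pics/scene0.png

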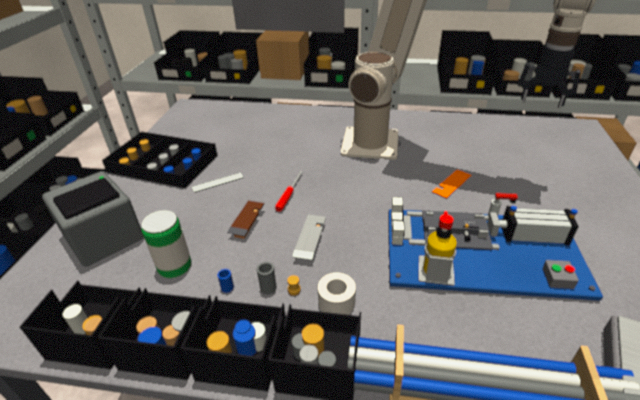

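View pics/wrist0.png

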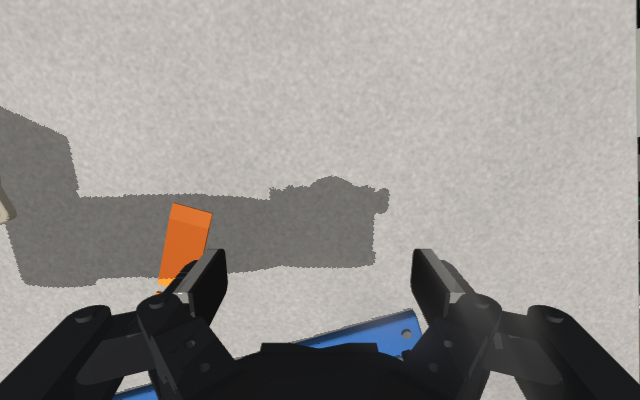

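The top view shows the bright knife at about (row 176, col 326), the brown one at (190, 388), an orange look-alike at (283, 198), and the cutter at (190, 180) with its anvil to the right. I'll zoom in on the knife and cutter and measure them.

```bash
python3 - <<'E'
from h import *
c=pickle.load(open('pics/top0.pkl','rb'));f=c['frame']
cv2.imwrite('pics/top0z.png',cv2.resize(f[130:240,95:275],None,fx=4.4,fy=4.4,interpolation=cv2.INTER_CUBIC))
cv2.imwrite('pics/top0k.png',cv2.resize(f[140:230,300:420],None,fx=6,fy=6,interpolation=cv2.INTER_CUBIC))
for r,cc in [(176,326),(155,327),(195,326),(190,388),(139,215),(147,222),(190,200),(170,325),(185,115),(141,110),(228,112),(224,260),(141,258)]:
    print(r,cc,px2w(c,r,cc).round(4))
P=cloud(c); m=[d for d in bot.outline_of('knife','top')]
K=np.zeros((400,640),bool);
z=P[...,2]; K[145:206,310:345]=True; K&=(z>.017)&(z<.04)
v,u=np.nonzero(K);print(len(v),np.median(z[K]))
q=np.array([px2w(c,a,b,.027)[:2] for a,b in zip(v,u)]).astype(np.float32)
r=cv2.minAreaRect(q);print(r,cv2.boxPoints(r).round(4))
E
```

```text
176 326 [ 0.5295 -0.12    0.0189]
155 327 [ 0.5932 -0.1241  0.0297]
195 326 [ 0.4693 -0.1184  0.0284]
190 388 [ 0.4819 -0.3092  0.024 ]
139 215 [0.6114 0.1904 0.1857]
147 222 [0.5991 0.1793 0.1386]
190 200 [0.4904 0.2636 0.0354]
170 325 [ 0.546  -0.1169  0.032 ]
185 115 [0.512  0.5253 0.0231]
141 110 [ 0.6557  0.5549 -0.0022]
228 112 [0.3802 0.5271 0.0319]
224 260 [0.3859 0.0855 0.0054]
141 258 [0.6442 0.0894 0.0146]
815 0.02719343038304145
((0.527801513671875, -0.12024515867233276), (0.0499388724565506, 0.15896402299404144), 86.66065216064453) [[ 0.447  -0.1405]
 [ 0.6057 -0.1498]
 [ 0.6086 -0.0999]
 [ 0.4499 -0.0907]]
```

View pics/top0z.png

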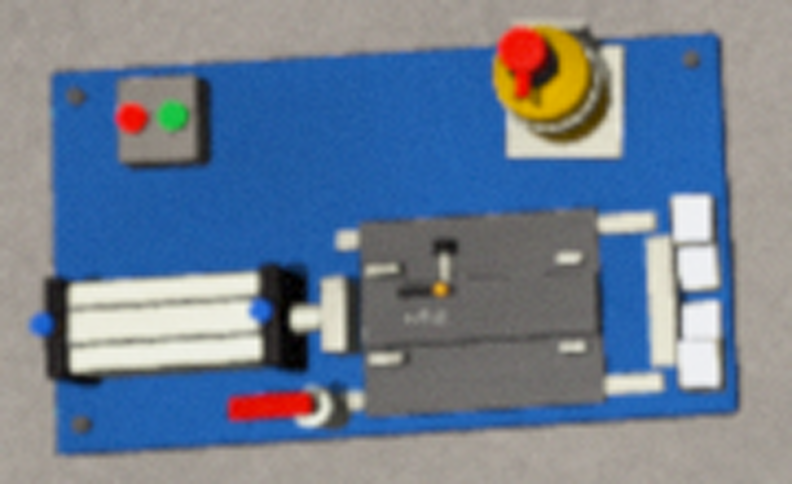

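View pics/top0k.png

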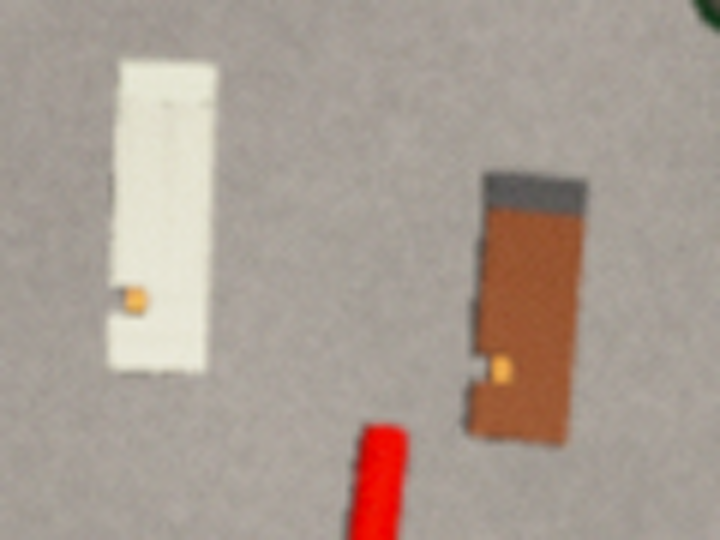

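>>> {"op": "play_rows", "data": {"plan": [-44, -17, 5, 0, 0, 0, -44, -17, 5, 0, 0, 0, -44, -17, 5, 0, 0, 0, -44, -17, 5, 0, 0, 0, -44, -17, 5, 0, 0, 0, -44, -17, 5, 0, 0, 0, -44, -17, 5, 0, 0, 0, -44, -17, 5, 0, 0, 0, 0, 0, 0, 0, 0, -0.15, 0, 0, 0, 0, 0, -0.13, 0, 0, 0, 0, 0, 0, 0, 0, 0, 0, 0, 0]}}

```text
clock: 2.6
eef_pos: [0.4405, 0.2496, 0.2023]
tool_rot: [0.004, 1.0, -0.0, 0.0]
ft_force: [0.3, -0.9, -0.0]
grip_width: 0.0853
```

```bash
python3 - <<'E'
from h import *
c=snap('wrist','w1'); o=bot.get_obs(); print(o['clock'],o['eef_pos'],o['tool_rot'],o['joint_pos'],bot.nose_length)
E
```

```text
2.65 [0.44047869 0.24971304 0.20237554] [3.95223609e-03 9.99992189e-01 3.00826026e-05 3.93740775e-05] [ 5.15727777e-01  2.73934218e-01 -5.62513805e-02  1.24051250e+00
  1.31155568e-05  5.23632271e-01] 0.011
```

View pics/w1.png

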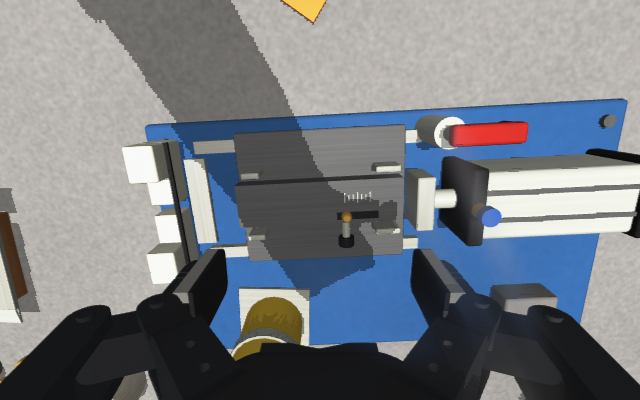

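The seat is at about (195, 320), the brass pin at (216, 346), the knob at (240, 346) and the slot spans columns 337-379. I'll zoom in.

```bash
python3 - <<'E'
from h import *
c=pickle.load(open('pics/w1.pkl','rb'));f=c['frame']
cv2.imwrite('pics/w1z.png',cv2.resize(f[110:270,190:430],None,fx=3.3,fy=3.3,interpolation=cv2.INTER_CUBIC))
P=cloud(c)
Z=np.clip((P[...,2]-0.0)/0.08,0,1); cv2.imwrite('pics/w1d.png',cv2.resize((Z[110:270,190:430]*255).astype(np.uint8),None,fx=3.3,fy=3.3,interpolation=cv2.INTER_NEAREST))
for r in range(120,266,6): print(r,(P[r,[245,280,300,320,346,360,395],2]*1000).round(0))
E
```

```text
120 [22. 22. 24. 23. 23. 23. 23.]
126 [22. 23. 22. 26. 23. 31. 33.]
132 [24. 34. 34. 33. 34. 34. 34.]
138 [33. 33. 33. 32. 33. 33. 32.]
144 [32. 32. 33. 32. 33. 31. 33.]
150 [34. 34. 33. 33. 34. 34. 34.]
156 [35. 33. 34. 34. 34. 33. 34.]
162 [35. 33. 34. 33. 33. 33. 41.]
168 [33. 33. 32. 33. 34. 34. 57.]
174 [56. 35. 33. 33. 33. 33. 38.]
180 [33. 36. 41. 46. 51. 52. 51.]
186 [51. 49. 53. 51. 53. 51. 51.]
192 [51. 52. 52. 52. 52. 52. 50.]
198 [50. 53. 52. 52. 52. 50. 51.]
204 [50. 51. 51. 52. 52. 52. 52.]
210 [52. 51. 51. 51. 52. 51. 50.]
216 [51. 50. 50. 51. 59. 51. 52.]
222 [51. 51. 50. 51. 57. 32. 40.]
228 [32. 34. 33. 33. 46. 33. 55.]
234 [23. 34. 34. 33. 44. 34. 34.]
240 [24. 33. 33. 34. 48. 34. 33.]
246 [32. 32. 33. 33. 49. 33. 34.]
252 [31. 34. 33. 32. 34. 33. 33.]
258 [23. 34. 32. 23. 24. 23. 23.]
264 [23. 23. 23. 22. 23. 24. 24.]
```

View pics/w1z.png

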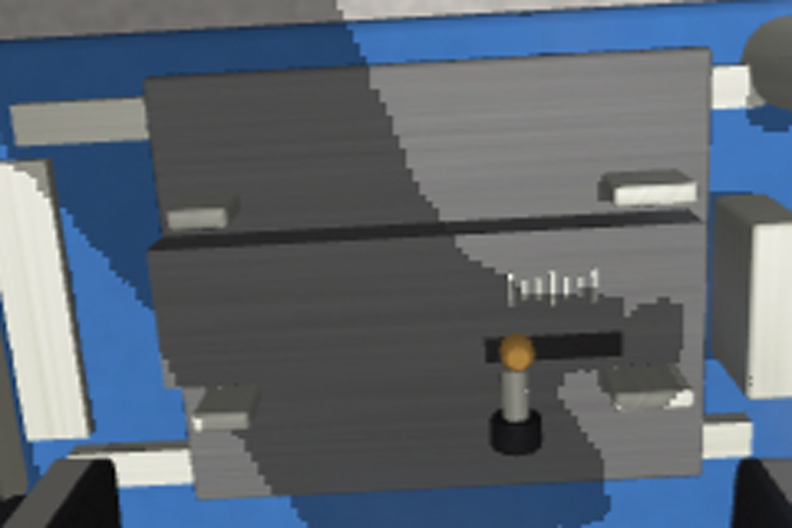

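View pics/w1d.png

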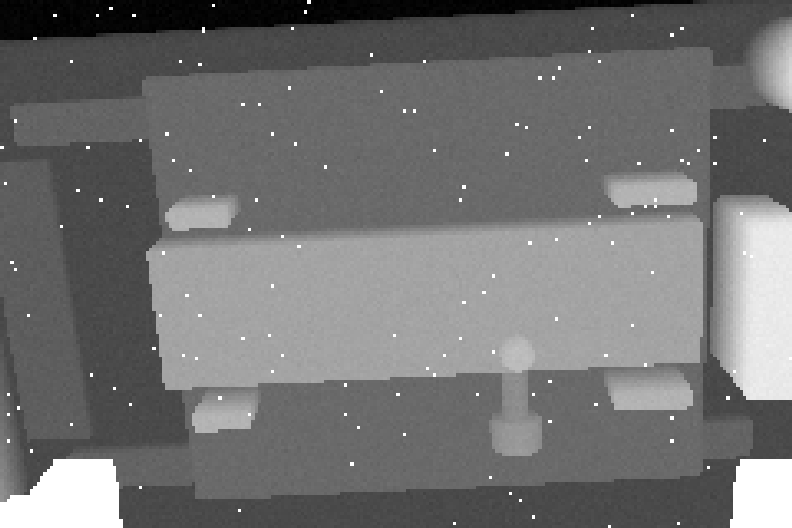

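```bash
cat >> h.py <<'E'
def cut(c,box=(165,235,225,412)):
    P=cloud(c);z=cv2.medianBlur(P[...,2].astype(np.float32),3)
    M=np.zeros((400,640),bool);a,b,e,f=box;M[a:b,e:f]=1
    S=(M&(z>.0465)&(z<.0615)).astype(np.uint8)
    S=cv2.morphologyEx(S,cv2.MORPH_OPEN,np.ones((5,5)))
    n,l,st,ce=cv2.connectedComponentsWithStats(S); k=1+np.argmax(st[1:,4]); S=(l==k)
    S=cv2.morphologyEx(S.astype(np.uint8),cv2.MORPH_OPEN,np.ones((25,25)))>0
    zs=np.median(z[S]);v,u=np.nonzero(S)
    q=np.array([px2w(c,a,b,zs)[:2] for a,b in zip(v,u)],np.float32)
    r=cv2.minAreaRect(q); bp=cv2.boxPoints(r)
    e1=bp[1]-bp[0];e2=bp[2]-bp[1];L=e1 if np.linalg.norm(e1)>np.linalg.norm(e2) else e2
    L=L/np.linalg.norm(L);L=L*np.sign(L[1])
    ctr=np.array(r[0]);seat=ctr-.009*L;X=np.array([L[1],-L[0]])
    print('strip z',zs,'size',r[1],'seat',seat.round(4),'y axis',L,'yaw',-np.arctan2(L[0],L[1]))
    return seat,X,L,zs
E
python3 - <<'E'
from h import *
c=pickle.load(open('pics/w1.pkl','rb'))
seat,X,L,zs=cut(c)
f=c['frame'].astype(int);hsv=cv2.cvtColor(c['frame'],cv2.COLOR_BGR2HSV)
B=(hsv[...,0]>8)&(hsv[...,0]<25)&(hsv[...,1]>120); B[:200]=0;B[232:]=0;B[:,:325]=0;B[:,375:]=0
v,u=np.nonzero(B);print(len(v),v.min(),v.max(),u.min(),u.max(),np.median(cloud(c)[B][:,2]))
p=px2w(c,v.mean(),u.mean(),.057)[:2]; print('pin',p,'in cutter',(p-seat)@X,(p-seat)@L)
for (r,cc) in [(110+351/3.3,190+485/3.3),(110+345/3.3,190+621/3.3)]:
    p=px2w(c,r,cc,zs)[:2]; print('slot end',(p-seat)@X,(p-seat)@L)
print(np.median(cloud(c)[250:350,20:100,2]), cloud(c)[60:80,480:600,2].mean())
E
```

```text
strip z 0.051312134 size (0.04314960539340973, 0.1579361855983734) seat [0.4588 0.2412] y axis [-0.04528952  0.99897385] yaw 0.045305017
95 211 221 341 351 0.058114711850287715
pin [0.47067341 0.27575548] in cutter 0.013431905185012742 0.03400254976929705
slot end 0.015227420487081355 0.025480361167435312
slot end 0.015471130155189295 0.06515709391669504
0.0017315565478899508 0.003315226017470461
```

>>> {"op": "play_rows", "data": {"plan": [10, -30, 15, 0, 0, 0, 10, -30, 15, 0, 0, 0, 0, 0, 0, 0, 0, 0, 0, 0, 0, 0, 0, 0]}}

```text
clock: 3.15
eef_pos: [0.4208, 0.1903, 0.1729]
tool_rot: [0.004, 1.0, 0.0, 0.001]
ft_force: [0.2, -0.2, 0.8]
grip_width: 0.0853
```

```bash
python3 - <<'E'
from h import *
c=snap('wrist','w2'); o=bot.get_obs(); print(o['eef_pos'])
E
```

```text
[0.42105563 0.19058052 0.17303398]
```

View pics/w2.png

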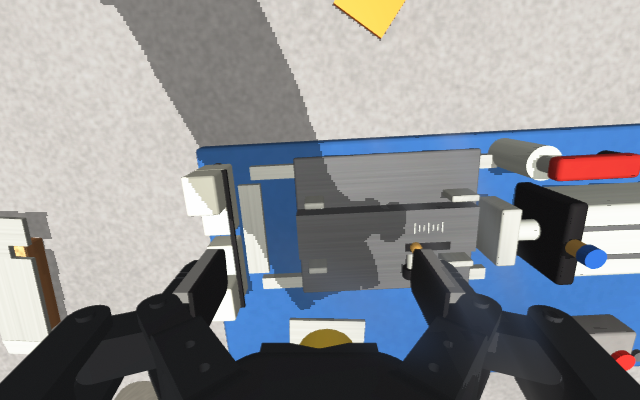

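>>> {"op": "play_rows", "data": {"plan": [0, -20, -10, 0, 0, 0, -9, -46, 0, 0, 0, 0, -9, -46, 0, 0, 0, 0, -9, -46, 0, 0, 0, 0, -9, -46, 0, 0, 0, 0, -9, -46, 0, 0, 0, 0, -9, -46, 0, 0, 0, 0, -9, -15, 0, 0, 0, 0.052, 0, 0, 10, 0, 0, 0, 0, 0, 0, 0, 0, 0, 0, 0, 0, 0, 0, 0]}}

```text
clock: 4.58
eef_pos: [0.4807, -0.1203, 0.1721]
tool_rot: [0.028, 1.0, 0.0, -0.0]
ft_force: [0.1, -0.1, -0.9]
grip_width: 0.0855
```

```bash
python3 - <<'E'
from h import *
c=snap('wrist','w3'); o=bot.get_obs(); print(o['clock'],o['eef_pos'],o['tool_rot'])
E
```

```text
4.625 [ 0.48088557 -0.12046317  0.1723004 ] [ 2.83543449e-02  9.99597905e-01  1.47738984e-04 -1.92788769e-04]
```

View pics/w3.png

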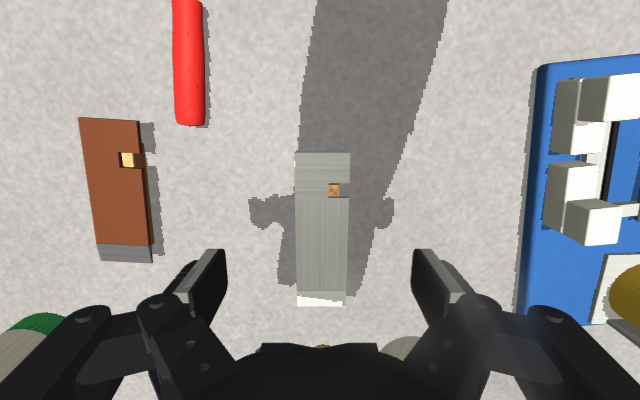

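The knife spans rows 152-305 and columns 296-350, with the notch at (190, 340), so its cutting edge points away from the base. In w2 the pin shows at (246, 415), partly behind a finger.

```bash
cat >> h.py <<'E'
def knife(c,box,z0=.017,z1=.037):
    P=cloud(c);z=cv2.medianBlur(P[...,2].astype(np.float32),3)
    M=np.zeros((400,640),bool);a,b,e,f=box;M[a:b,e:f]=1
    S=(M&(z>z0)&(z<z1)).astype(np.uint8)
    n,l,st,ce=cv2.connectedComponentsWithStats(S); k=1+np.argmax(st[1:,4]); S=(l==k)
    zs=np.median(z[S]);v,u=np.nonzero(S)
    q=np.array([px2w(c,a,b,zs)[:2] for a,b in zip(v,u)],np.float32)
    r=cv2.minAreaRect(q); print('knife z',zs,r,cv2.boxPoints(r).round(4).tolist()); return r
E
python3 - <<'E'
from h import *
c=pickle.load(open('pics/w3.pkl','rb'))
knife(c,(140,320,280,370))
P=cloud(c); print('bench',np.median(P[50:130,220:290,2]),np.median(P[330:345,320:330,2]))
for r,cc in [(190,339)]: print(px2w(c,r,cc,.027))
c=pickle.load(open('pics/w2.pkl','rb'))
seat,X,L,zs=cut(c,(185,275,280,490))
hsv=cv2.cvtColor(c['frame'],cv2.COLOR_BGR2HSV)
B=(hsv[...,0]>8)&(hsv[...,0]<25)&(hsv[...,1]>120); B[:230]=0;B[260:]=0;B[:,:400]=0;B[:,430:]=0
v,u=np.nonzero(B);print(len(v),v.min(),v.max(),u.min(),u.max())
p=px2w(c,v.mean(),u.mean(),.058)[:2]; print('pin',p,'in cutter',(p-seat)@X,(p-seat)@L)
E
```

```text
knife z 0.028268749 ((0.5282416939735413, -0.12023479491472244), (0.050002340227365494, 0.15717342495918274), 86.65941619873047) [[0.44830000400543213, -0.14059999585151672], [0.6051999926567078, -0.14980000257492065], [0.6082000136375427, -0.09989999979734421], [0.451200008392334, -0.09070000052452087]]
bench 0.0013328222740970341 0.001378243739724061
[ 0.48587293 -0.1014787   0.027     ]
strip z 0.05127119 size (0.04375242441892624, 0.15799115598201752) seat [0.4584 0.2412] y axis [-0.04569028  0.9989556 ] yaw 0.045706194
77 242 252 410 421
pin [0.46830907 0.27366844] in cutter 0.011344915866127552 0.031988450478042815
```

>>> {"op": "play_rows", "data": {"plan": [-25, 1.5, 20, 0, 0, 0, -26, 1.5, 20, 0, 0, 0, 0, 0, 35, 0, 0, 0, 0, 0, 35, 0, 0, 0, 0, 0, 20, 0, 0, 0, 0, 0, 10, 0, 0, 0, 0, 0, 8, 0, 0, 0, 0, 0, 0, 0, 0, 0, 0, 0, 0, 0, 0, 0], "hand": 100}}

```text
clock: 5.75
eef_pos: [0.5328, -0.1219, 0.0252]
tool_rot: [0.029, 1.0, -0.0, 0.001]
ft_force: [0.0, -0.0, -0.1]
grip_width: 0.0849
```

```bash
python3 - <<'E'
from h import *
c=snap('wrist','w4'); o=bot.get_obs(); print(o['clock'],o['eef_pos'],o['tool_rot'])
E
```

```text
5.8 [ 0.53287199 -0.12189332  0.02518883] [ 2.93948149e-02  9.99567498e-01 -1.77534773e-04  8.54682167e-04]
```

View pics/w4.png

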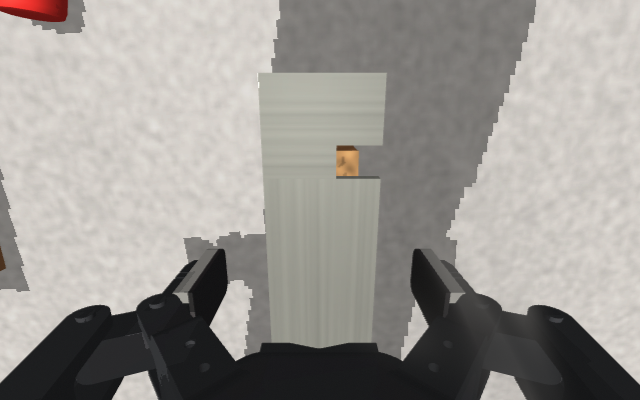

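The knife is centred between the open fingers. The notch is at rows 146-178 and the back end at row 73. Closing now.

>>> {"op": "play_rows", "data": {"plan": [0, 0, 0, 0, 0, 0, 0, 0, 0, 0, 0, 0, 0, 0, 0, 0, 0, 0, 0, 0, 0, 0, 0, 0, 0, 0, 0, 0, 0, 0, 0, 0, 0, 0, 0, 0], "hand": 0}}

```text
clock: 6.55
eef_pos: [0.5326, -0.1218, 0.0251]
tool_rot: [0.029, 1.0, -0.0, 0.001]
ft_force: [-1.5, -0.0, 6.0]
grip_width: 0.0478
```

```bash
python3 - <<'E'
from h import *
c=snap('wrist','w5'); o=bot.get_obs(); print(o['clock'],o['eef_pos'],o['tool_rot'],o['grip_width'],o['ft_force'])
T=np.array(o['eef_pos']);q=o['tool_rot']
from scipy.spatial.transform import Rotation as R
Rm=R.from_quat(q).as_matrix()
for n in ['w4','w5']:
    c=pickle.load(open(f'pics/{n}.pkl','rb'))
    for r,cc in [(73,320),(146,370),(178,370),(162,337),(140,264),(140,384)]:
        print(n,r,cc,px2w(c,r,cc).round(4),((px2w(c,r,cc,.028)-T)@Rm*1000).round(1))
E
```

```text
6.6 [ 0.53261397 -0.12181838  0.025109  ] [ 2.94187677e-02  9.99566981e-01 -4.18568075e-05  6.20680803e-04] 0.04794130336901912 [-1.16519053  0.19038472  6.87394027]
w4 73 320 [ 0.4502 -0.1162  0.0288] [82.7  0.8 -3. ]
w4 146 370 [ 0.4829 -0.0932  0.0026] [54.5 21.5 -3. ]
w4 178 370 [ 0.4933 -0.0971  0.0269] [41.  22.2 -2.9]
w4 162 337 [ 0.4863 -0.1108  0.0229] [47.8  8.  -3. ]
w4 140 264 [ 0.4745 -0.1407  0.0277] [ 56.9 -22.2  -3. ]
w4 140 384 [ 0.4805 -0.0861  0.0015] [57.  27.2 -3. ]
w5 73 320 [ 0.4475 -0.1159  0.0019] [82.9  0.8 -3. ]
w5 146 370 [ 0.4791 -0.0972  0.0288] [54.8 21.5 -3. ]
w5 178 370 [ 0.4931 -0.097   0.0265] [41.2 22.2 -2.9]
w5 162 337 [ 0.486  -0.1108  0.0232] [48.1  8.  -3. ]
w5 140 264 [ 0.4742 -0.1405  0.0285] [ 57.2 -22.2  -3. ]
w5 140 384 [ 0.4803 -0.086   0.0012] [57.2 27.2 -3. ]
```

View pics/w5.png

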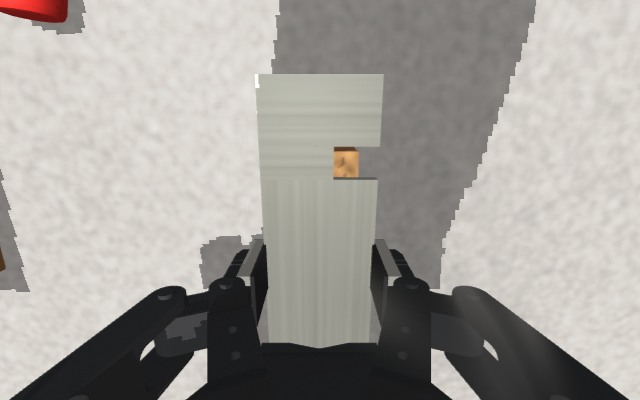

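>>> {"op": "play_rows", "data": {"plan": [0, 0, -5, 0, 0, 0, 0, 0, -15, 0, 0, 0, 0, 0, -25, 0, 0, 0, 0, 0, -30, 0, 0, 0, 0, 0, -35, 0, 0, 0, 0, 0, -35, 0, 0, 0, 0, 0, -25, 0, 0, 0, 0, 0, -10, 0, 0, 0, 0, 0, 0, 0, 0, 0.1, 0, 0, 0, 0, 0, 0.17, 0, 0, 0, 0, 0, 0.18, 0, 0, 0, 0, 0, 0.18, 0, 0, 0, 0, 0, 0.18, 0, 0, 0, 0, 0, 0.18, 0, 0, 0, 0, 0, 0.18, 0, 0, 0, 0, 0, 0.18, 0, 0, 0, 0, 0, 0.117, 0, 0, 0, 0, 0, 0]}}

```text
clock: 8.85
eef_pos: [0.5315, -0.1216, 0.2035]
tool_rot: [0.691, 0.723, -0.001, -0.001]
ft_force: [0.5, 0.6, -1.9]
grip_width: 0.0478
```

```bash
python3 - <<'E'
from h import *
c=snap('wrist','w6'); o=bot.get_obs(); print(o['clock'],o['eef_pos'],o['tool_rot'],o['joint_pos'],o['grip_width'],o['ft_force'])
from scipy.spatial.transform import Rotation as R
Rm=R.from_quat(o['tool_rot']).as_matrix();print(Rm.round(4))
t=np.array(o['eef_pos']);P=(cloud(c)-t)@Rm
for r in (80,110,135,200,230): print(r,(P[r,[275,300,320,330],2]*1000).round(1))
E
```

```text
8.9 [ 0.53164841 -0.12162052  0.20365335] [ 6.90282022e-01  7.23539992e-01 -4.30989918e-04 -6.51576161e-04] [-2.24851822e-01  3.50273229e-01  5.43381978e-02  1.27642198e+00
 -7.39699371e-05  1.29890634e+00] 0.04815131309079848 [ 0.47769568 -0.51480015 -2.14252996]
[[-4.700e-02  9.989e-01 -1.500e-03]
 [ 9.989e-01  4.700e-02  3.000e-04]
 [ 3.000e-04 -1.500e-03 -1.000e+00]]
80 [-4.5 -3.2 -2.8 -2. ]
110 [-1.8 -2.6 -3.7 -2.2]
135 [-3.  -3.8 -3.5 -3.7]
200 [-2.9 -2.9 -3.4 -3.5]
230 [-2.8 -3.6 -4.  -2.5]
```

View pics/w6.png

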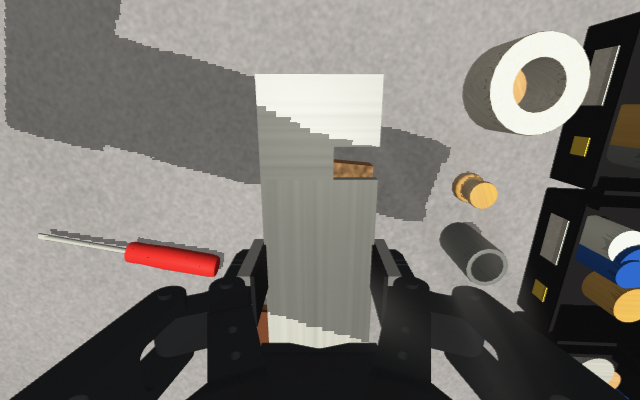

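>>> {"op": "play_rows", "data": {"plan": [20, -3, 0, 0, 0, 0, 40, -6.5, 0, 0, 0, 0, 45, -7, 0, 0, 0, 0, 47, -7.5, 0, 0, 0, 0, 48, -7.5, 0, 0, 0, 0, 48, -7.5, 0, 0, 0, 0, 45, -7, 0, 0, 0, 0, 39, -6.5, 0, 0, 0, 0, 20, -3.5, 0, 0, 0, 0, 0, 0, 20, 0, 0, 0, 0, 0, 35, 0, 0, 0, 0, 0, 35, 0, 0, 0, 0, 0, 20, 0, 0, 0, 0, 0, 8, 0, 0, 0, 0, 0, 0, 0, 0, 0]}}

```text
clock: 10.78
eef_pos: [0.4599, 0.2277, 0.0863]
tool_rot: [0.691, 0.723, -0.0, -0.0]
ft_force: [0.4, -0.9, -2.5]
grip_width: 0.0477
```

```bash
python3 - <<'E'
from h import *
c=snap('wrist','w7'); o=bot.get_obs(); print(o['clock'],o['eef_pos'],o['tool_rot'],o['joint_pos'],o['grip_width'],o['ft_force'])
c2=snap('scene','s7'); c3=snap('top','t7')
cv2.imwrite('pics/s7z.png',cv2.resize(c2['frame'][180:310,380:600],None,fx=3.6,fy=3.6,interpolation=cv2.INTER_CUBIC))
seat=np.array([.4586,.2412]);L=np.array([-.0455,.999]);X=np.array([.999,.0455])
d=o['eef_pos'][:2]-seat; print('tcp in cutter',d@X,d@L)
E
```

```text
10.825 [0.46051998 0.22790273 0.0869678 ] [6.90759691e-01 7.23084254e-01 4.50166053e-04 9.11934299e-05] [ 4.59466690e-01  3.89107966e-01 -2.16577251e-01  9.64202656e-01
  1.36293873e-04  1.98454526e+00] 0.04826010685345213 [-0.38041834  0.16277751 -2.33622701]
tcp in cutter 0.0013130336536837106 -0.01337133234203439
```

View pics/w7.png

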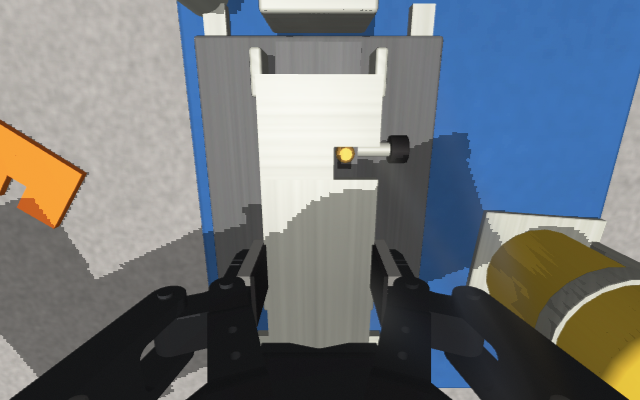

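View pics/s7z.png

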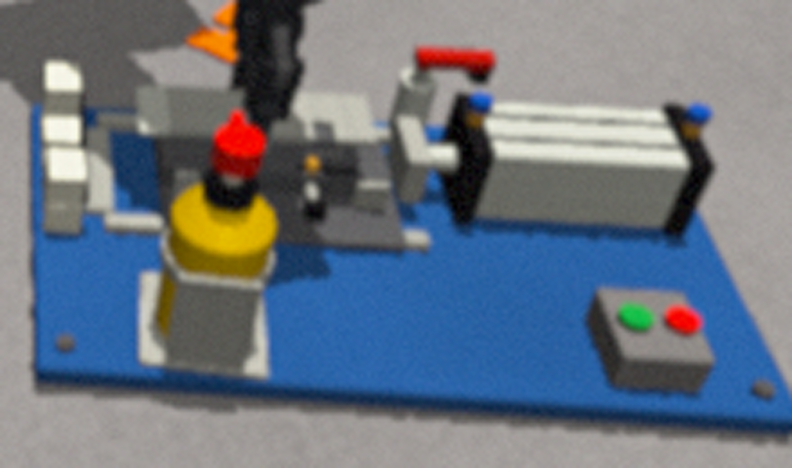

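```bash
python3 - <<'E'
from h import *
from scipy.spatial.transform import Rotation as R
c=pickle.load(open('pics/w7.pkl','rb'));f=c['frame']
cv2.imwrite('pics/w7z.png',cv2.resize(f[30:200,240:420],None,fx=3.5,fy=3.5,interpolation=cv2.INTER_CUBIC))
o=bot.get_obs();t=np.array(o['eef_pos']);print(t)
Rm=R.from_quat(o['tool_rot']).as_matrix()
hsv=cv2.cvtColor(f,cv2.COLOR_BGR2HSV)
B=(hsv[...,0]>8)&(hsv[...,0]<28)&(hsv[...,1]>120); B[:140]=0;B[175:]=0;B[:,:325]=0;B[:,375:]=0
v,u=np.nonzero(B);print(len(v),v.min(),v.max(),u.min(),u.max(),(cloud(c)[B][:,2]).round(3)[::8])
p=px2w(c,(v.min()+v.max())/2,(u.min()+u.max())/2,.058);print('pin',p,((p-t)@Rm*1000).round(1))
zt=t[2]+.003
for r,cc in [(74,320),(147,370),(179,370),(163,333),(120,258),(120,381)]:
    print(r,cc,((px2w(c,r,cc,zt)-t)@Rm*1000).round(1))
E
```

```text
[0.46110726 0.22795319 0.08747797]
247 147 162 336 354 [0.056 0.058 0.057 0.058 0.059 0.06  0.055 0.06  0.058 0.059 0.059 0.06
 0.06  0.059 0.058 0.056 0.061 0.059 0.06  0.059 0.058 0.058 0.058 0.059
 0.057 0.06  0.058 0.06  0.058 0.059 0.058]
pin [0.47179495 0.27550491 0.058     ] [47.  12.8 29.5]
74 320 [83.  -0.3 -2.9]
147 370 [55.1 20.3 -2.9]
179 370 [41.7 20.9 -2.9]
163 333 [48.5  5.2 -2.9]
120 258 [ 65.8 -25.   -3. ]
120 381 [65.9 24.2 -2.9]
```

View pics/w7z.png

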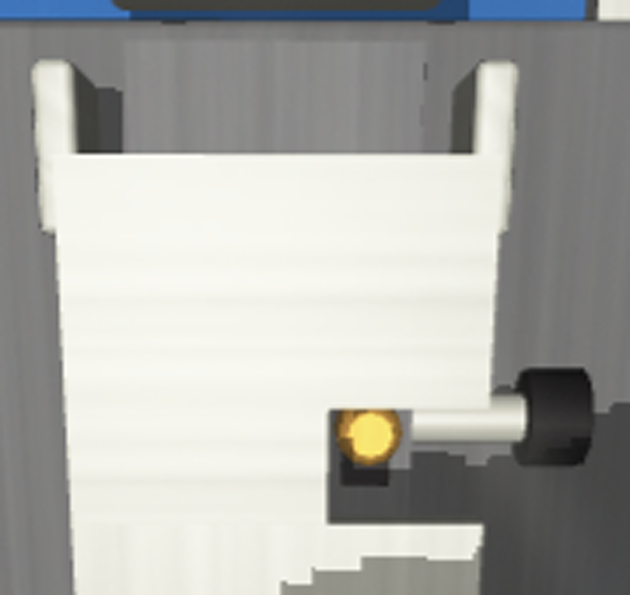

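>>> {"op": "play_rows", "data": {"plan": [-0.4, -0.7, 8, 0, 0, 0, 0, 0, 8, 0, 0, 0, 0, 0, 5, 0, 0, 0, 0, 0, 3, 0, 0, 0, 0, 0, 2, 0, 0, 0, 0, 0, 0, 0, 0, 0, 0, 0, 0, 0, 0, 0]}}

```text
clock: 11.8
eef_pos: [0.4599, 0.2271, 0.0605]
tool_rot: [0.691, 0.723, 0.0, 0.0]
ft_force: [-0.5, 0.1, -2.7]
grip_width: 0.0478
```

```bash
python3 - <<'E'
from h import *
c=snap('wrist','w8'); o=bot.get_obs(); print(o['clock'],o['eef_pos'],o['tool_rot'],o['grip_width'],o['ft_force'])
cv2.imwrite('pics/w8z.png',cv2.resize(c['frame'][30:200,240:420],None,fx=3.5,fy=3.5,interpolation=cv2.INTER_CUBIC))
E
```

```text
11.85 [0.45987549 0.22706517 0.06052663] [6.91018840e-01 7.22836703e-01 2.39365710e-04 8.00472546e-05] 0.04805542113587564 [ 0.06116021 -0.05279562 -2.13410238]
```

View pics/w8z.png

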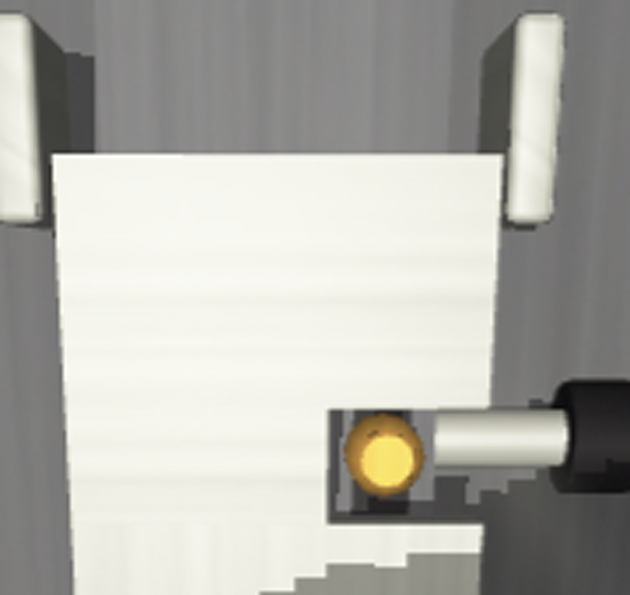

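The pin sits inside the notch outline, nearly central, and the knife is between the cheeks. Lowering slowly.

>>> {"op": "play_rows", "data": {"plan": [0, 0, 2, 0, 0, 0, 0, 0, 2, 0, 0, 0, 0, 0, 1.5, 0, 0, 0, 0, 0, 1, 0, 0, 0, 0, 0, 0, 0, 0, 0, 0, 0, 0, 0, 0, 0]}}

```text
clock: 12.6
eef_pos: [0.4597, 0.227, 0.0538]
tool_rot: [0.691, 0.723, 0.0, -0.0]
ft_force: [-0.3, 1.0, -1.6]
grip_width: 0.0479
```

>>> {"op": "play_rows", "data": {"plan": [0, 0, 1, 0, 0, 0, 0, 0, 0, 0, 0, 0, 0, 0, 0, 0, 0, 0]}}

```text
clock: 12.98
eef_pos: [0.4599, 0.2271, 0.0532]
tool_rot: [0.691, 0.723, 0.0, 0.0]
ft_force: [-1.0, -0.3, 1.1]
grip_width: 0.0483
```

>>> {"op": "play_rows", "data": {"plan": [0, 0, 0.6, 0, 0, 0, 0, 0, 0, 0, 0, 0, 0, 0, 0, 0, 0, 0]}}

```text
clock: 13.35
eef_pos: [0.4599, 0.227, 0.0531]
tool_rot: [0.691, 0.723, 0.0, 0.0]
ft_force: [-2.3, -1.4, 6.2]
grip_width: 0.048
```

```bash
python3 - <<'E'
from h import *
c=snap('wrist','w9'); o=bot.get_obs(); print(o['clock'],o['eef_pos'],o['tool_rot'],o['grip_width'],o['ft_force'])
cv2.imwrite('pics/w9z.png',cv2.resize(c['frame'][30:200,240:420],None,fx=3.5,fy=3.5,interpolation=cv2.INTER_CUBIC))
P=cloud(c)
for r in (80,100,130,200,220): print(r,(np.median(P[r-2:r+3,270:325,2])*1000).round(1))
z=P[...,2];print('strip beyond',np.median(z[35:60,290:340]),'pin',np.median(z[155:165,345:352]))
E
```

```text
13.4 [0.45990057 0.2270377  0.05310081] [6.91031476e-01 7.22824523e-01 4.14513518e-04 1.90604586e-04] 0.047883801065411506 [-2.44128027 -1.16202728  5.59899824]
80 56.4
100 56.2
130 56.4
200 56.3
220 56.4
strip beyond 0.05129768735065594 pin 0.05900586579119749
```

View pics/w9z.png

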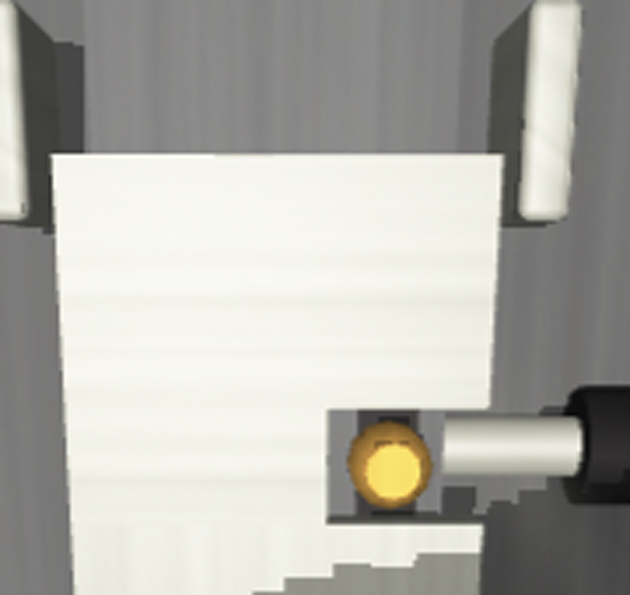

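The knife top reads flat, 5.0 mm above the strip, with the pin up through the notch and contact force felt. Releasing.

>>> {"op": "play_rows", "data": {"plan": [0, 0, -0.4, 0, 0, 0, 0, 0, 0, 0, 0, 0, 0, 0, 0, 0, 0, 0, 0, 0, 0, 0, 0, 0, 0, 0, 0, 0, 0, 0, 0, 0, 0, 0, 0, 0], "hand": 85}}

```text
clock: 14.15
eef_pos: [0.4597, 0.227, 0.0526]
tool_rot: [0.691, 0.723, -0.0, -0.0]
ft_force: [-0.4, 0.3, 1.1]
grip_width: 0.0723
```

```bash
python3 - <<'E'
from h import *
c=snap('wrist','w10'); o=bot.get_obs(); print(o['clock'],o['eef_pos'],o['grip_width'],o['ft_force'])
P=cloud(c)
for r in (80,100,130,200,220): print(r,(np.median(P[r-2:r+3,270:325,2])*1000).round(1))
E
```

```text
14.2 [0.45969271 0.22695932 0.05256223] 0.07219665428933231 [-0.34783135 -0.04048395 -0.38231307]
80 56.3
100 56.4
130 56.3
200 56.4
220 56.4
```

View pics/w10.png

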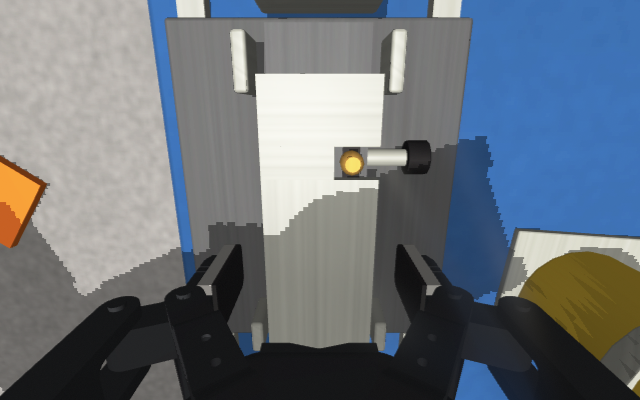

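>>> {"op": "play_rows", "data": {"plan": [0, 0, -5, 0, 0, 0, 0, 0, -15, 0, 0, 0, 0, 0, -25, 0, 0, 0, 0, 0, -35, 0, 0, 0, 0, 0, -40, 0, 0, 0, 0, 0, -40, 0, 0, 0, 0, 0, -40, 0, 0, 0, 0, 0, -20, 0, 0, 0, 0, 0, 0, 0, 0, 0, 0, 0, 0, 0, 0, 0]}}

```text
clock: 15.45
eef_pos: [0.4592, 0.2267, 0.2721]
tool_rot: [0.691, 0.723, -0.0, -0.0]
ft_force: [0.4, 0.3, -0.2]
grip_width: 0.073
```

```bash
cat >> h.py <<'E'
def noz(c):
    hsv=cv2.cvtColor(c['frame'],cv2.COLOR_BGR2HSV);P=cloud(c);z=cv2.medianBlur(P[...,2].astype(np.float32),3)
    h=hsv[...,0]; B=((h<6)|(h>174))&(hsv[...,1]>150)&(hsv[...,2]>60)&(z>.165)&(z<.2)
    n,l,st,ce=cv2.connectedComponentsWithStats(B.astype(np.uint8)); k=1+np.argmax(st[1:,4]); B=l==k
    zt=np.median(z[B]); top=B&(z>np.percentile(z[B],90)-.005)
    e=cv2.morphologyEx(top.astype(np.uint8),cv2.MORPH_OPEN,np.ones((7,7),np.uint8))
    v,u=np.nonzero(e); q=np.array([px2w(c,a,b,.186)[:2] for a,b in zip(v,u)],np.float32)
    print('noz',len(v),'z',np.median(z[e>0]),'circle',cv2.minEnclosingCircle(q),'mean',q.mean(0),'px',v.mean(),u.mean(),v.min(),v.max(),u.min(),u.max())
E
python3 - <<'E'
from h import *
c=snap('wrist','w11'); o=bot.get_obs(); print(o['clock'],o['eef_pos'],o['ft_force'],o['joint_pos'])
t=snap('top','t11')
for n in (c,t): noz(n)
for k in ['nozzle_top']:
  for n in ('wrist','top'):
    print(n,[(d['p'],d['point']) for d in bot.outline_of(k,n)][:2])
E
```

```text
15.5 [0.45903057 0.22663941 0.27158365] [ 0.32495567 -0.28031968 -0.85947596] [4.58612246e-01 2.55746050e-01 1.00869189e-01 1.41796480e+00
 1.87746775e-05 1.98442623e+00]
noz 1003 z 0.18632028 circle ((0.606547474861145, 0.19873744249343872), 0.015175444073975086) mean [0.60651994 0.19825116] px 249.77367896311065 507.9332003988036 232 266 489 526
  return _methods._mean(a, axis=axis, dtype=dtype,
  ret = ret.dtype.type(ret / rcount)
Traceback (most recent call last):
  File "h.py", line 44, in noz
    print('noz',len(v),'z',np.median(z[e>0]),'circle',cv2.minEnclosingCircle(q),'mean',q.mean(0),'px',v.mean(),u.mean(),v.min(),v.max(),u.min(),u.max())
                                                      ~~~~~~~~~~~~~~~~~~~~~~^^^
cv2.error: OpenCV(4.12.0) /io/opencv/modules/imgproc/src/shapedescr.cpp:201: error: (-215:Assertion failed) count >= 0 && (depth == CV_32F || depth == CV_32S) in function 'minEnclosingCircle'
```

View pics/w11.png

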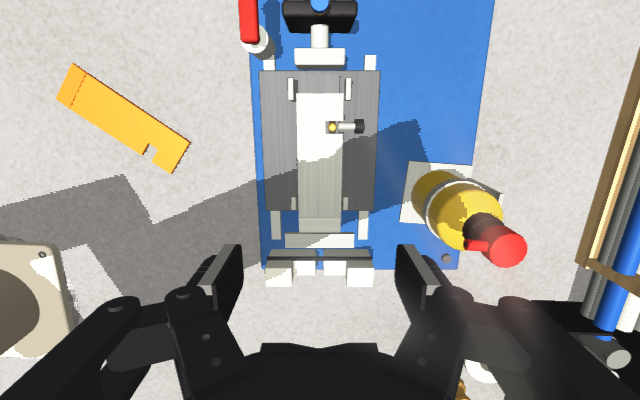

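View pics/t11.png

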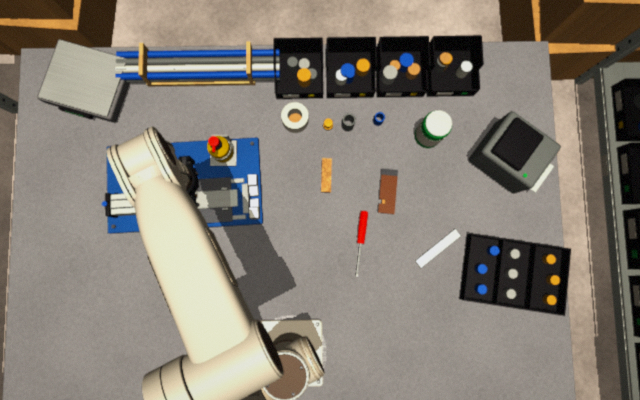

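The knife lies in the seat. The nozzle cap is at about (250, 508) in the wrist view, giving (0.6065, 0.1985). I'll close the fingers and go above it for a second measurement.

>>> {"op": "play_rows", "data": {"plan": [-6, 25, 0, 0, 0, 0, -6, 25, 0, 0, 0, 0, -6, 25, 0, 0, 0, 0, -6, 25, 0, 0, 0, 0, -6, 25, 0, 0, 0, 0, -6, 22, 0, 0, 0, 0, 0, 0, 0, 0, 0, 0, 0, 0, 0, 0, 0, 0], "hand": 0}}

```text
clock: 16.55
eef_pos: [0.6073, 0.1976, 0.2715]
tool_rot: [0.691, 0.723, -0.001, -0.001]
ft_force: [0.6, 0.6, -0.1]
grip_width: 0.0002
```

```bash
python3 - <<'E'
from h import *
c=snap('wrist','w12'); o=bot.get_obs(); print(o['clock'],o['eef_pos'],o['ft_force'],o['grip_width'])
noz(c)
t=pickle.load(open('pics/t11.pkl','rb'));print('top',px2w(t,142.5,214.5,.186))
E
```

```text
16.6 [0.60725814 0.19777454 0.27205556] [ 0.34914279 -0.39240918 -0.02168198] 5.388845741431081e-05
noz 1294 z 0.18624389 circle ((0.6011283993721008, 0.19817252457141876), 0.020079901441931725) mean [0.6052437  0.19848494] px 205.17774343122102 315.40880989180835 187 224 283 336
top [0.60146239 0.19168361 0.186     ]
```

View pics/w12.png

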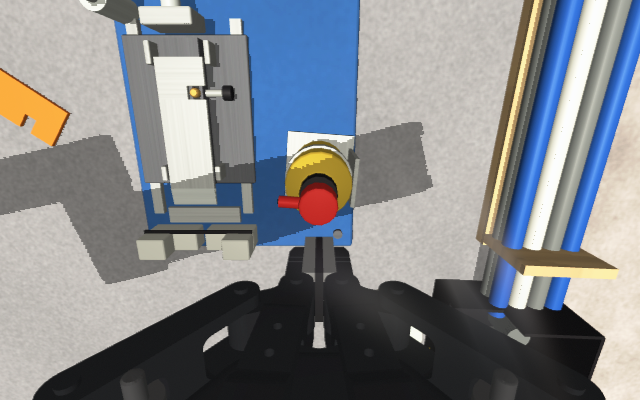

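The TCP is centred over the cap, which is at (205, 319). Descending.

>>> {"op": "play_rows", "data": {"plan": [0, 0, 20, 0, 0, 0, 0, 0, 25, 0, 0, 0, 0, 0, 15, 0, 0, 0, 0, 0, 8, 0, 0, 0, 0, 0, 4, 0, 0, 0, 0, 0, 0, 0, 0, 0, 0, 0, 0, 0, 0, 0]}}

```text
clock: 17.48
eef_pos: [0.6086, 0.1977, 0.2014]
tool_rot: [0.691, 0.723, 0.001, 0.0]
ft_force: [0.1, 0.0, 0.5]
grip_width: 0.0
```

>>> {"op": "play_rows", "data": {"plan": [0, 0, 2, 0, 0, 0, 0, 0, 2, 0, 0, 0, 0, 0, 2, 0, 0, 0, 0, 0, 2, 0, 0, 0, 0, 0, 0, 0, 0, 0]}}

```text
clock: 18.1
eef_pos: [0.6083, 0.1976, 0.1929]
tool_rot: [0.691, 0.723, 0.0, 0.0]
ft_force: [-0.6, -0.2, 3.2]
grip_width: 0.0002
```

>>> {"op": "play_rows", "data": {"plan": [0, 0, 2, 0, 0, 0, 0, 0, 2, 0, 0, 0, 0, 0, 2, 0, 0, 0, 0, 0, 0, 0, 0, 0]}}

```text
clock: 18.6
eef_pos: [0.6083, 0.1976, 0.1869]
tool_rot: [0.691, 0.723, 0.0, 0.0]
ft_force: [-0.9, -0.5, 6.3]
grip_width: -0.0
```

>>> {"op": "play_rows", "data": {"plan": [0, 0, 1, 0, 0, 0, 0, 0, 0.7, 0, 0, 0, 0, 0, 0, 0, 0, 0]}}

```text
clock: 18.98
eef_pos: [0.6083, 0.1976, 0.1861]
tool_rot: [0.691, 0.723, 0.001, 0.0]
ft_force: [-1.7, -1.0, 7.7]
grip_width: -0.0001
```

>>> {"op": "play_rows", "data": {"plan": [0, 0, 1, 0, 0, 0, 0, 0, 0, 0, 0, 0, 0, 0, 0, 0, 0, 0]}}

```text
clock: 19.35
eef_pos: [0.6083, 0.1976, 0.186]
tool_rot: [0.691, 0.723, 0.001, 0.001]
ft_force: [-3.3, -1.1, 12.1]
grip_width: 0.0005
```

At the end stop: the force rises to 12 N with no further travel. Retracting.

>>> {"op": "play_rows", "data": {"plan": [0, 0, -5, 0, 0, 0, 0, 0, -8, 0, 0, 0, 0, 0, -15, 0, 0, 0, 0, 0, -25, 0, 0, 0, 0, 0, -30, 0, 0, 0, 20, -20, -5, 0, 0, 0, 20, -20, 0, 0, 0, 0, 10, -20, 0, 0, 0, 0, 0, 0, 0, 0, 0, 0, 0, 0, 0, 0, 0, 0]}}

```text
clock: 20.6
eef_pos: [0.5465, 0.2447, 0.272]
tool_rot: [0.691, 0.723, 0.0, 0.0]
ft_force: [0.4, -0.4, -0.1]
grip_width: -0.0003
```

```bash
python3 - <<'E'
from h import *
c=snap('wrist','w13'); o=bot.get_obs(); print(o['clock'],o['eef_pos'],o['ft_force'])
s=snap('scene','s13'); cv2.imwrite('pics/s13z.png',cv2.resize(s['frame'][180:310,380:600],None,fx=3.6,fy=3.6,interpolation=cv2.INTER_CUBIC))
for n in (c,):
  noz(n)
E
```

```text
20.65 [0.54664788 0.24454511 0.27186353] [0.26057338 0.17916162 0.04959739]
noz 1082 z 0.18623164 circle ((0.6015275120735168, 0.19814780354499817), 0.019482096657156944) mean [0.60483927 0.1993336 ] px 264.7809611829945 390.03142329020335 249 280 362 410
```

View pics/w13.png

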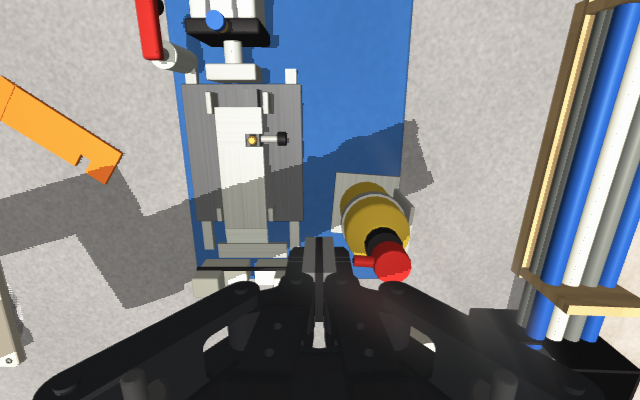

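View pics/s13z.png

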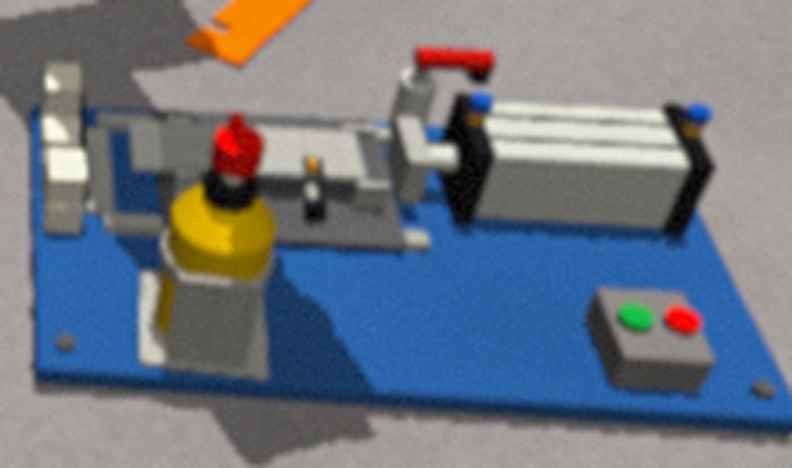

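The wrist view shows the knife still flat in the seat with the pin through its notch at (140, 252). The cap is back up at z = 0.186, the same as before the press, and the robot is clear. Handing in.

```bash
python3 -c "
from workcell import bot
print(bot.job_done(), bot.get_obs()['clock'])"
```

```text
the job is handed in; nothing more can be done
the job is handed in; nothing more can be done
```

The fresh steel knife is in the cutter's seat and let go, and the nozzle cap has been pressed fully down once. I handed the job in at about 21 s of the 61 s allowed; it reports no verdict.

**Knife:** I found the pin clamped about 11–12 mm towards the anvil from the middle of its slot. I lowered the knife with the notch over it until I felt contact. After release its top read the same height along its whole length, 5 mm above the strip, with the pin up through the notch. The last wrist picture shows it still lying there.

**Nozzle cap:** I pressed it with closed fingers to its stop; the force rose to 12 N with no further travel. Afterwards its top was back at 0.186 m, the height measured before the press.

**Other things on the bench:** I touched nothing else, and the final force reading was near zero. I did not re-measure the worn knife or the other loose items at the end.

**Measurements that disagreed:**
- The two pin readings differed by about 2 mm along the slot, because a finger partly hid the pin in the second. I used a value close to the first, and the view with the knife above the pin confirmed it.
- The top camera put the cap 5–7 mm from where the wrist camera did. I used the wrist value, and the press landed properly on the cap.

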